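Tighten the window collar of the observation cell

ROBOT

A 6-joint arm with a two-finger parallel gripper is mounted at the origin on a cart in front of the work surface, level with it; the furniture and walls round the work are solid. World frame = base frame: x ahead of the robot, y to its left, z up, the work surface at z = 0. Lengths are in m, angles in rad, forces in N, time in s.
With the tool pointing down it reaches from about 0.3 to 0.775 m from the base axis. Payload 14.6 kg.
Tool frame: the origin (TCP) lies between the finger pads; the fingertips stand 17 mm ahead of it and the grasp point (between the pads) lies 2 mm behind it (bot.tip_extent is the z of the fingertips in the tool frame, in m); z points along the fingers, y is the line along which they close (so a half turn about z gives the same grasp; the last joint's range is limited). The gripper opens to 94 mm and grips with 3 to 60 N. Pads are 16 mm wide; open, the fingers measure 119 mm over their backs; the gripper's body (75 mm by 177 mm) begins 78 mm behind the grasp point.
Start: joints at [1.175, 0.3, 1.521, -0, 1.321, -0.067], TCP at [0.178, 0.521, 0.222] pointing down, gripper open.
Joint ranges: [-3.03, 3.03], [-0.79, 2.21], [0.23, 2.52], [-1.04, 4.18], [0, 3.07], [-2.55, 2.55]. Speed limits (rad/s): [2.22, 2.22, 2.57, 3.14, 3.14, 3.14].

INTERFACE

Orientations are given as a unit quaternion [w, x, y, z].
In Python, from workcell import sensors, viewer, sign_off, bot gives the robot as it stands. The module is installed in compiled form; this text tells all that it offers.
- The arm moves only by the tool jog_arm, never from a script. Its argument "moves" is a list of rows, each an object with "grip": the gripper's target within -1 to 1 (fully open at 1, half-way at 0, shut at -1); "translation": the shift along the tool's x, y, z in mm, a list of three; "delta_rot": the turn, a rotation vector about the tool's x, y, z in rad, a list of three. In form: [{"grip": grip, "translation": [x, y, z], "delta_rot": [wx, wy, wz]}, ...]. A call has 1 to 5 rows; each row is the pose to reach, as a shift and turn from the pose commanded when the call began, along the tool's axes at that moment; what a row does not reach only later rows make up. A row lasts 1/8 s, in which the tool goes at most 62.5 mm and 10.7 degrees, less where a joint would pass 70% of its speed; a pose out of reach is approached as far as the arm can. A call with a gripper value outside its range is refused whole. The fingers move at their own pace and stop on an object; "force" is the grip in N (left out, the last holds). Time passes only in rows, so rows that repeat a pose let the fingers close. It gives the time, the measured TCP pose, the force, the opening and the grip force at its end, in the units of the state.
- sensors.state(): the state, without advancing time (a new reading comes with each control period).
- viewer.camera(name): name is "scene" or "top"; returns a dict with "pixels" (480x640x3 uint8, red, green, blue), "fx", "fy", "cx", "cy" (pixels), "R" (3x3) and "t" (3): a world point X has camera coordinates R X + t. Camera axes: x right, y down, z forward; pixel columns grow to the right and rows downward; lengths in m; the calibration is good to about 2 mm. A picture is of the moment at which its call begins. There is no depth.
- sign_off(): hands the job in; it is judged then, once.
The state is a dict: "t": time; "joint_pos": joint angles; "joint_velocities": joint speeds; "joint_torque": joint torques, N m; "position": TCP position; "orientation": TCP orientation; "wrist_force": force on the tool from outside, world axes, zero at the start; "wrist_torque": the same for the moment, N m; "gripper_width": opening from 0.0 (shut) to 1.0 (fully open); "grip_force": force on a finger pad.
Only numpy, scipy, OpenCV 4.12 (cv2) and the standard library are available. Lean on these libraries where they do the work, as an engineer would, in place of code of your own. Each camera call takes 0.05 s, during which the arm holds its last target. There are 200 camera calls.

TASK

Take the red-handled bar out of its stand and use it, moved from hole to hole, to screw the brass collar of the observation cell clockwise until it comes down on the glass window and clamps it firmly, but do not overtighten it or the glass cracks. Turn the collar only with the bar, put the bar back upright in its stand, and leave the dishes and markers undisturbed.

Things in the scene. Friction and masses are not known exactly. Their poses are not given: they have to be found in the camera images.
- cell: Observation cell fixed to the worktop: grey base plate 130 x 164 x 12 mm with a round housing. Origin: centre of the underside; z up; -x is its front. Pillars at y = +-70 mm carry a bridge bar over the collar, 22 mm wide in x, z = 72 to 80 mm (lamp below, from 66 mm). It stops an upright bar: one in a hole can swing only within about 68 degrees either side of the front.
- collar: Brass screw collar of the cell, outer diameter 122 mm. Origin on its axis at the underside of the ring; top face 18 mm above it; z up. Six upright holes in the top face, 12 x 12 mm, 14 mm deep, centres 47 mm from the axis, at 0, 60, 120 .. 300 degrees from its x axis. Turned clockwise seen from above it sinks 8 mm a turn and stays where left. It starts 150 to 290 degrees from the glass.
- bar: Loose turning bar, 90 mm long, 0.07 kg, standing upright in its stand at the start. Origin: centre of its foot; z up along it. Round steel shank 9 mm in diameter, foot tapered to 4 mm, up to z = 40 mm; above it a red flat-sided handle, 18 mm in x, 14 mm in y, z = 40 to 90 mm: pinch it across y.
- stand_hole (a point): Centre of the mouth of the round hole, 10.5 mm wide and 24 mm deep, in the top of the bar's stand: a black block 50 x 50 x 30 mm fixed to the worktop. Mouth 30 mm above the worktop; the hole's floor is 6 mm above it.
- petri_red: Loose round clear dish with red pieces, 55 mm wide, 15 mm high; leave alone. Origin: centre of its underside.
- petri_brown: Loose round clear dish with brown pieces, 55 mm wide, 17 mm high; leave alone. Origin: centre of its underside.
- marker_0: Loose black marker, 132 mm long, lying right of the work; leave alone. Origin: centre of its underside.
- marker_1: Loose blue marker, 132 mm long, lying right of the work; leave alone. Origin: centre of its underside.
- hole_0 (a point): Centre of the mouth of the collar's hole at 0 degrees. How far the loose glass disc lies below the collar is not measured and must be felt: a bar in a hole turns the collar freely at 1 to 2 N; from where it meets the glass the push rises by about 0.6 N a degree. At a push of 8 to 15 N the glass is clamped firmly; above 20 N is too tight.
Things that resemble listed ones, but are neither listed nor needed, are in the scene too. Of the things that look like the part that bears stand_hole, the smallest one is meant.

How it is judged:
By the outcome, as a careful person would: the job done as asked, in the order asked, and still so for the second after the job is handed in, with the robot touching nothing.
It also fails if it takes over 72 s, if anything falls off the work surface, if the arm or the gripper's body presses on something with over 40 N, if the wrist force passes 120 N, or if a joint passes its speed limit or range.

## Working session

There is one attempt and no reset: what is moved stays moved. The work goes in short steps, Python scripts to look and compute and a tool call to move; the robot and the scene stay as the last step left them, time stands still between calls to the robot, and variables do not carry over. Pictures are saved under pics/ and viewed, at most 10 in all, crops included, and the job is handed in when it is done.

Besides the shell and the picture viewer there is one more tool, called by a JSON object that holds its "fn" and its "kwargs", one argument or row to a line. jog_arm: Moves the arm, as the interface text tells. Its arguments: {"type":"object","properties":{"moves":{"type":"array","items":{"type":"object","properties":{"grip":{"type":"number"},"translation":{"type":"array","items":{"type":"number"}},"delta_rot":{"type":"array","items":{"type":"number"}}}}},"force":{"type":"number"}},"required":["moves"]}

```bash
mkdir -p pics; cat > h.py <<'E'
import numpy as np, cv2
from workcell import sensors, viewer, sign_off, bot
def cam(n): return viewer.camera(n)
def save(c,name,crop=None,s=1):
    im=c["pixels"][:,:,::-1]
    if crop: im=im[crop[1]:crop[3],crop[0]:crop[2]]
    cv2.imwrite("pics/"+name,cv2.resize(im,None,fx=s,fy=s,interpolation=cv2.INTER_CUBIC))
def ray(c,u,v,z):
    R=np.array(c["R"]);t=np.array(c["t"]);o=-R.T@t
    d=R.T@np.array([(u-c["cx"])/c["fx"],(v-c["cy"])/c["fy"],1]);return o+d*(z-o[2])/d[2]
def proj(c,X):
    p=np.array(c["R"])@np.array(X)+c["t"];return np.array([c["fx"]*p[0]/p[2]+c["cx"],c["fy"]*p[1]/p[2]+c["cy"]])
E
python3 - <<'E'
from h import *
a=cam("scene");b=cam("top")
save(a,"s0.png");save(b,"t0.png")
np.save("s0.npy",a,allow_pickle=True);np.save("t0.npy",b,allow_pickle=True)
for c in(a,b):print(c["fx"],-np.array(c["R"]).T@c["t"],np.round(c["R"],2).tolist())
s=sensors.state();print(s)
E
```

```text
535.9640240552365 [ 0.01241605 -0.62217364  1.1287744 ] [[0.79, -0.61, 0.02], [-0.48, -0.64, -0.59], [0.37, 0.46, -0.8]]
555.467477783674 [ 0.27660513 -0.04798929  1.80005718] [[-0.0, -1.0, -0.01], [-0.99, 0.0, -0.14], [0.14, 0.01, -0.99]]
{'t': 0.1, 'joint_pos': array([ 1.17539816e+00,  3.00406848e-01,  1.52149731e+00,  1.23187014e-05,
        1.32069852e+00, -6.65809451e-02]), 'joint_velocities': array([-0.00025422, -0.00022412, -0.00151166,  0.00077769,  0.00088156,
       -0.0018645 ]), 'joint_torque': array([ 1.82051772e-04, -5.32643151e+01, -3.53294563e+01,  7.08954153e-02,
        2.34610552e-02, -4.16487239e-05]), 'position': array([0.17751735, 0.52034369, 0.221957  ]), 'orientation': array([-1.21425829e-04,  1.63670430e-01,  9.86514944e-01, -4.90230635e-04]), 'wrist_force': array([-0.34825604,  0.38545528,  0.12710793]), 'wrist_torque': array([-0.03012798, -0.0066715 ,  0.0455531 ]), 'grip_force': 0.0, 'gripper_width': 0.9982105072184606}
```

View pics/s0.png

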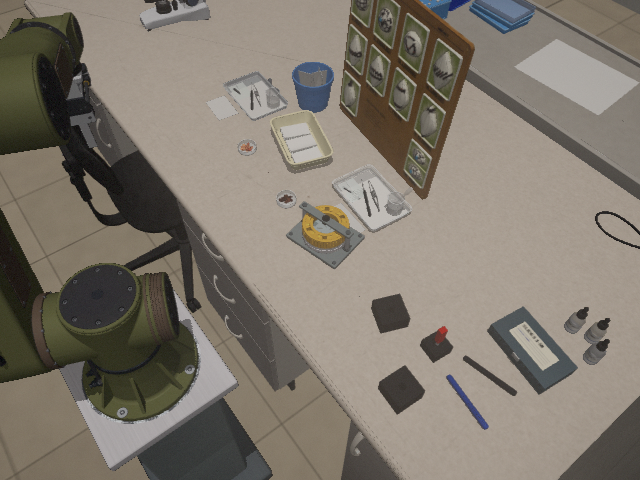

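View pics/t0.png

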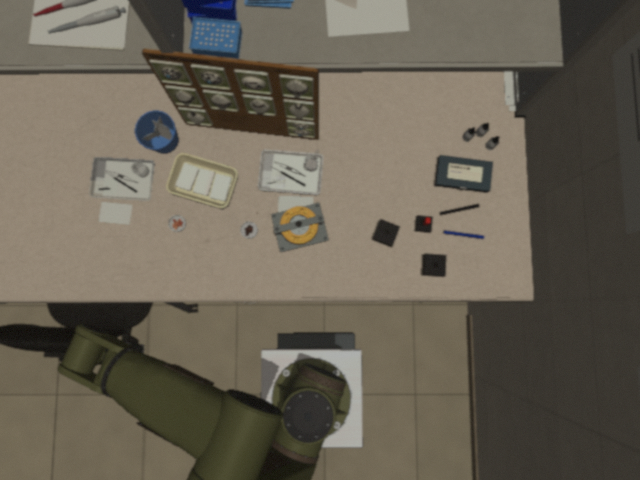

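Candidates for the stand: black blocks at scene (390,313), (401,389), (436,346). The last is the smallest and holds the red-handled bar, so I choose it. One crop to check it and one of the cell.

```bash
python3 - <<'E'
from h import *
a=np.load("s0.npy",allow_pickle=True).item();b=np.load("t0.npy",allow_pickle=True).item()
def cr(c,x,y,w=50,s=4): return cv2.resize(c["pixels"][y-w:y+w,x-w:x+w,::-1],(400,300*400//300),interpolation=cv2.INTER_CUBIC)
im=np.vstack([np.hstack([cr(a,326,232,45),cr(b,300,226,32)]),np.hstack([cr(a,436,343,30),cr(b,424,222,20)])])
im=cv2.resize(im,(600,600));cv2.imwrite("pics/c0.png",im)
for c,n in((a,"s"),(b,"t")):
    p=c["pixels"].astype(int);hsv=cv2.cvtColor(c["pixels"],cv2.COLOR_RGB2HSV)
    def rep(m,l,amin):
        N,L,st,ce=cv2.connectedComponentsWithStats(m.astype(np.uint8))
        for i in range(1,N):
            if st[i,4]>amin: print(n,l,st[i],ce[i].round(1))
    rep((p[:,:,0]>130)&(p[:,:,1]<60)&(p[:,:,2]<60),"red",15)
    rep((hsv[:,:,0]>14)&(hsv[:,:,0]<28)&(hsv[:,:,1]>140)&(hsv[:,:,2]>120),"brass",100)
    rep(p.max(2)<55,"black",100)
E
```

```text
s red [439 327   8   7  36] [442.4 329.9]
s brass [315 205  34  23 252] [334.9 213.9]
s brass [302 215  40  32 421] [317.5 231.8]
s black [156   3  15  11 107] [163.2   8.4]
s black [    0    13   201   300 12964] [ 99.8 156.3]
s black [   0  210  194  202 9166] [ 87.1 331.3]
s black [595 211  45  38 226] [616.8 227.6]
s black [  59  265   77   64 3581] [ 97.1 296.3]
s black [222 398  35  69 617] [239.2 434.7]
t brass [281 207  33  17 249] [295.7 213.6]
t brass [282 224  35  20 295] [301.  235.2]
t black [ 144    0   44   51 1220] [168.6  19.1]
t black [ 516    0  122  118 4156] [571.3  43. ]
t black [630  53  10  88 269] [635.   97.1]
t black [ 144   54  174   62 1274] [233.3  76.3]
t black [209 110  66  22 787] [239.4 120.1]
t black [435 158  25  31 104] [442.2 177.9]
t black [416 216  15  16 166] [421.9 224.6]
t black [373 221  25  25 404] [385.3 232.7]
t black [422 255  23  21 445] [433.4 264.9]
t black [    0   303   345   177 12904] [185.4 377. ]
t black [169 303  28   9 131] [184.5 306.5]
t black [467 315   8 165 284] [471.  400.5]
t black [278 333  63  16 854] [307.3 340.2]
t black [138 421  45  27 139] [156.  431.9]
t black [586 427  49  25 115] [609.9 438.6]
t black [188 443  24  37 260] [198.4 465.8]
```

View pics/c0.png

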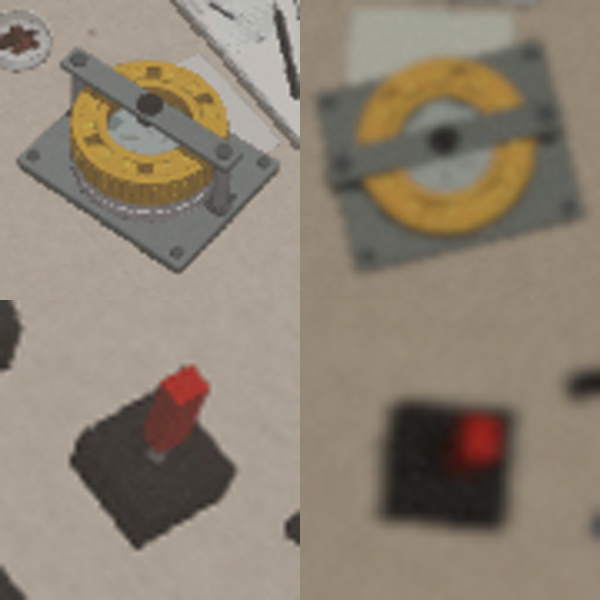

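The crop confirms it: the small black block at scene (436,346) holds the bar. The collar's holes also show, at scene crop (93,140), (176,166), (205,98) and (153,72). Next I get the numbers.

```bash
python3 - <<'E'
from h import *
from scipy.optimize import least_squares
a=np.load("s0.npy",allow_pickle=True).item();b=np.load("t0.npy",allow_pickle=True).item()
# base plate corners (plate top z=.012) hand read
cs=[(281+x/3.3333,187+y/3.3333) for x,y in((17,160),(180,272),(280,165))]
ct=[(268+(x-300)/4.6875,194+y/4.6875) for x,y in((318,92),(535,42),(583,215),(360,270))]
print("scene corners",[ray(a,*p,.012)[:2].round(4) for p in cs]); T=[ray(b,*p,.012)[:2] for p in ct]
print("top corners",np.round(T,4),np.mean(T,0))
# handle top
for c,p in((a,(443,330)),(b,(428,220.4))):
    print("handle",ray(c,*p,.096)[:2].round(4))
    pp=c["pixels"].astype(int);x,y=map(int,p);w=14
    m=np.zeros(pp.shape[:2],bool);m[y-w:y+w,x-w:x+w]=1
    r=np.clip(pp[:,:,0]-pp[:,:,1]-60,0,None)*m
    yy,xx=np.nonzero(r);print("red cen",(xx*r[yy,xx]).sum()/r.sum(),(yy*r[yy,xx]).sum()/r.sum(),ray(c,(xx*r[yy,xx]).sum()/r.sum(),(yy*r[yy,xx]).sum()/r.sum(),.096 if c is b else .071)[:2])
# holes
g=cv2.resize(a["pixels"][187:277,281:371],None,fx=8,fy=8,interpolation=cv2.INTER_CUBIC)
V=g.max(2);bh=cv2.morphologyEx(V,cv2.MORPH_BLACKHAT,np.ones((65,65),np.uint8))
N,L,st,ce=cv2.connectedComponentsWithStats((bh>45).astype(np.uint8))
for i in range(1,N):
    if 60<st[i,4]: print("dark",st[i],(ce[i]/8-.44+[281,187]).round(2))
cv2.imwrite("pics/c1.png",cv2.resize(g[:,:,::-1],(600,600)))
E
```

```text
scene corners [array([0.4594, 0.0958]), array([ 0.4968, -0.0632]), array([ 0.6214, -0.0312])]
top corners [[ 0.5835  0.1301]
 [ 0.6185 -0.0212]
 [ 0.4967 -0.0543]
 [ 0.4588  0.0997]] [0.5393402  0.03860014]
handle [ 0.5486 -0.3678]
red cen 442.6120104438642 329.7018276762402 [ 0.56141765 -0.36065153]
handle [ 0.5464 -0.363 ]
red cen 427.6336375488918 220.006518904824 [ 0.54764777 -0.36186302]
dark [ 409    0  311  359 7869] [352.33 209.77]
dark [703   0  17  50 422] [369.76 189.43]
dark [500   4  65  45 994] [346.99 189.75]
dark [ 654    7   66  234 6230] [366.59 202.5 ]
dark [72 46  9  9 64] [290.08 192.83]
dark [   0   59   96   73 4827] [286.24 198.53]
dark [112  73   7  12  64] [294.91 196.4 ]
dark [622  89  11   9  70] [358.95 198.13]
dark [ 144  116   71   59 1712] [302.64 204.45]
dark [ 98 141  12  10  89] [293.59 204.79]
dark [351 160  35  30 916] [326.61 208.32]
dark [ 32 167  15   9  96] [285.42 207.92]
dark [200 196  11   8  62] [306.13 211.55]
dark [225 211  12   7  68] [309.39 213.29]
dark [ 217  218  104   53 1009] [313.79 216.35]
dark [ 125  220   65   87 1422] [300.67
[... 360 characters left out ...]
3]
dark [646 381  24  47 756] [362.73 237.03]
dark [329 392  39  25 864] [324.1  237.03]
dark [ 420  411   64   82 2422] [337.64 243.36]
dark [ 93 428  13   8  62] [292.83 240.55]
dark [412 435  24  15 140] [333.92 241.44]
dark [287 441  10  16  92] [316.99 242.44]
dark [335 444  13  14  87] [323.07 242.64]
dark [ 145  462  165  112 3275] [311.17 251.87]
dark [308 463  13  38 278] [319.99 246.85]
dark [360 464   7  21  94] [325.94 245.62]
dark [379 489  31  11 272] [329.97 248.35]
dark [508 501  10   9  68] [344.64 249.67]
dark [362 505  11   6  61] [326.43 250.  ]
dark [522 511  13   6  62] [346.49 250.74]
dark [364 612  12   7  68] [326.67 263.49]
dark [394 630  54  28 717] [333.32 267.19]
```

View pics/c1.png

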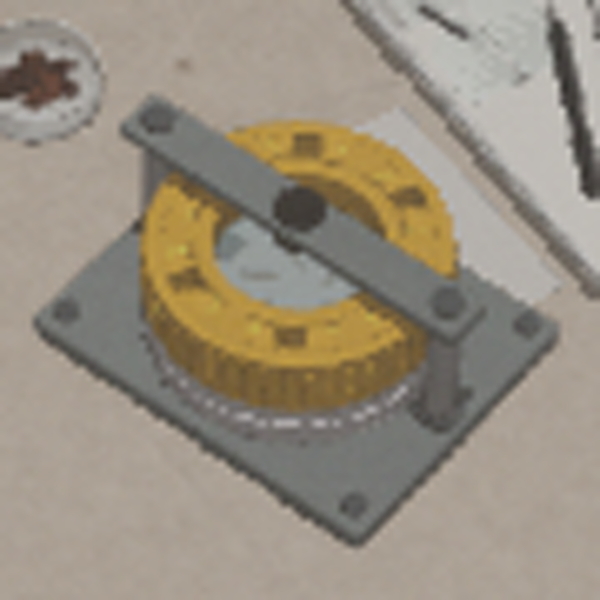

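```bash
python3 - <<'E'
from h import *
from scipy.optimize import least_squares
a=np.load("s0.npy",allow_pickle=True).item();b=np.load("t0.npy",allow_pickle=True).item()
H=[(308.77,228.5),(324.1,237.03),(341.82,216.21),(326.61,208.32)];K=[0,1,3,4]
def f(p,z=None):
    x,y,th=p[:3];zz=p[3] if z is None else z
    return np.concatenate([proj(a,[x+.047*np.cos(th+k*np.pi/3),y+.047*np.sin(th+k*np.pi/3),zz])-h for k,h in zip(K,H)])
for z in(None,.045,.05,.055,.06):
    for t0 in(2,):
        r=least_squares(lambda p:f(p,z),[.54,.04,t0,.05],x_scale=[.01,.01,.1,.01]);print(z,r.x.round(4),r.cost.round(3))
th=r.x[2]
# brass contour in top view: centre of min enclosing ellipse; outer rim
hsv=cv2.cvtColor(b["pixels"],cv2.COLOR_RGB2HSV);m=((hsv[:,:,0]>14)&(hsv[:,:,0]<28)&(hsv[:,:,1]>120)&(hsv[:,:,2]>100)).astype(np.uint8);m[:190]=0;m[260:]=0
ys,xs=np.nonzero(m);pts=np.c_[xs,ys][(xs>260)&(xs<340)]
c,rad=cv2.minEnclosingCircle(pts.astype(np.float32));print(c,rad,[ray(b,*c,z)[:2].round(4) for z in(.04,.05,.06)])
print("cap top view",[ray(b,268+(445-300)/4.6875,194+140/4.6875,.08)], "cap scene",ray(a,326,218.2,.082))
# plate axis angle
T=np.array([[.5835,.1301],[.6185,-.0212],[.4967,-.0543],[.4588,.0997]]);d=(T[0]-T[1]+T[3]-T[2]);print("y axis deg",np.degrees(np.arctan2(d[1],d[0])))
d=(T[0]-T[3]+T[1]-T[2]);print("x axis deg",np.degrees(np.arctan2(d[1],d[0])))
E
```

```text
None [0.5462 0.0418 2.9421 0.0543] 0.007
0.045 [0.5508 0.0475 2.9412 0.05  ] 0.044
0.05 [0.5483 0.0445 2.9417 0.05  ] 0.015
0.055 [0.5459 0.0414 2.9421 0.05  ] 0.007
0.06 [0.5434 0.0383 2.9426 0.05  ] 0.021
(298.51947021484375, 224.83116149902344) 18.893497467041016 [array([0.542 , 0.0413]), array([0.5405, 0.0408]), array([0.539 , 0.0403])]
cap top view [array([0.5390215 , 0.03802125, 0.08      ])] cap scene [0.54167682 0.03431091 0.082     ]
y axis deg 103.4297038983277
x axis deg 14.445687042459115
```

```bash
python3 - <<'E'
from h import *
a=np.load("s0.npy",allow_pickle=True).item();b=np.load("t0.npy",allow_pickle=True).item()
x0,y0=425,315
g=cv2.resize(a["pixels"][y0:y0+50,x0:x0+40],None,fx=8,fy=8,interpolation=cv2.INTER_CUBIC).astype(int)
for t in(140,160,180):
    m=((g[:,:,0]>t)&(g[:,:,1]<90)).astype(np.uint8)
    c=max(cv2.findContours(m,0,2)[0],key=cv2.contourArea)[:,0]
    w=np.array([ray(a,(p[0]+.5)/8-.5+x0,(p[1]+.5)/8-.5+y0,.096)[:2] for p in c],np.float32)*1000
    print(t,cv2.minAreaRect(w))
m=(a["pixels"][300:400,400:480].max(2)<75).astype(np.uint8)
N,L,st,ce=cv2.connectedComponentsWithStats(m)
for i in range(1,N):
    if st[i,4]>80:print(st[i],ce[i]+[400,300])
# stand (top view) outline
P=b["pixels"][210:240,405:440];g=cv2.resize(P,None,fx=8,fy=8,interpolation=cv2.INTER_CUBIC).astype(int)
m=((g.sum(2)<230)|((g[:,:,0]-g[:,:,1])>50)).astype(np.uint8);m[:, :40]=m[:, :40]
c=max(cv2.findContours(m,0,2)[0],key=cv2.contourArea)[:,0]
w=np.array([ray(b,(p[0]+.5)/8-.5+405,(p[1]+.5)/8-.5+210,.030)[:2] for p in c],np.float32)*1000
print("stand",cv2.minAreaRect(w))
print(np.round(a["pixels"][322:342,436:450,0]))
E
```

```text
140 ((548.611328125, -366.5523681640625), (13.34006118774414, 17.1931095123291), 82.71014404296875)
160 ((549.1708374023438, -366.4881286621094), (12.400747299194336, 15.905047416687012), 81.59760284423828)Traceback (most recent call last):
  File "<stdin>", line 7, in <module>
ValueError: max() iterable argument is empty
```

```bash
cat >> h.py <<'E'
def pose():
    s=sensors.state();w,x,y,z=s["orientation"];from scipy.spatial.transform import Rotation as Ro
    R=Ro.from_quat([x,y,z,w]).as_matrix();return s,s["position"],R
def plan(targets,start=None):
    """targets: (x,y,z,yaw_of_tool_y deg,nrows); prints calls, 5 rows each, tool down"""
    s,p,R=pose();p=np.array(p);yaw=np.degrees(np.arctan2(R[1,1],R[0,1]))
    if start is not None:p,yaw=np.array(start[:3]),start[3]
    else: print("tilt",(R[:,2]).round(4))
    W=[]
    for x,y,z,w,n in targets:
        q=np.array([x,y,z])
        for i in range(1,n+1):W.append((p+(q-p)*i/n,yaw+(w-yaw)*i/n))
        p,yaw=q,w
    if start is not None:p0,y0=np.array(start[:3]),start[3]
    else:p0,y0=pose()[1],np.degrees(np.arctan2(R[1,1],R[0,1]))
    for i in range(0,len(W),5):
        al=np.radians(y0+90);X=np.array([np.cos(al),np.sin(al),0]);Y=np.array([np.sin(al),-np.cos(al),0])
        print([[round(float(v),1) for v in ((q-p0)@X*1000,(q-p0)@Y*1000,-(q-p0)[2]*1000)]+[round(float(-np.radians(w-y0)),3)] for q,w in W[i:i+5]])
        p0,y0=W[min(i+4,len(W)-1)]
E
python3 - <<'E'
from h import *
plan([(.548,-.3645,.17,-98,20)])
E
```

```text
tilt [-4.e-04 -9.e-04 -1.e+00]
[[-31.8, -35.9, 2.6, 0.148], [-63.6, -71.8, 5.2, 0.295], [-95.5, -107.7, 7.8, 0.443], [-127.3, -143.6, 10.4, 0.59], [-159.1, -179.4, 13.0, 0.738]]
[[-47.7, -5.1, 2.6, 0.148], [-95.4, -10.3, 5.2, 0.295], [-143.1, -15.4, 7.8, 0.443], [-190.8, -20.6, 10.4, 0.59], [-238.4, -25.7, 13.0, 0.738]]
[[-38.7, 28.3, 2.6, 0.148], [-77.5, 56.6, 5.2, 0.295], [-116.2, 84.9, 7.8, 0.443], [-154.9, 113.1, 10.4, 0.59], [-193.7, 141.4, 13.0, 0.738]]
[[-9.6, 47.0, 2.6, 0.148], [-19.2, 94.0, 5.2, 0.295], [-28.9, 141.0, 7.8, 0.443], [-38.5, 188.0, 10.4, 0.59], [-48.1, 234.9, 13.0, 0.738]]
```

{"fn": "jog_arm", "kwargs": {
  "moves": [
    {"grip":0,"translation":[-32,-36,2.6],"delta_rot":[0,0,0.148]},
    {"grip":0,"translation":[-64,-72,5.2],"delta_rot":[0,0,0.295]},
    {"grip":0,"translation":[-95.5,-108,7.8],"delta_rot":[0,0,0.443]},
    {"grip":0,"translation":[-127,-143.6,10.4],"delta_rot":[0,0,0.59]},
    {"grip":0,"translation":[-159,-179.4,13],"delta_rot":[0,0,0.738]}
  ],
  "force": 50
}}

```text
t: 0.72
position: [0.2704, 0.2979, 0.2092]
orientation: [0.0, 0.51, 0.86, -0.0]
wrist_force: [0.5, 0.2, 0.0]
gripper_width: 0.516
grip_force: 0.0
```

{"fn": "jog_arm", "kwargs": {
  "moves": [
    {"grip":0,"translation":[-47.7,-5,2.6],"delta_rot":[0,0,0.148]},
    {"grip":0,"translation":[-95.4,-10.3,5.2],"delta_rot":[0,0,0.295]},
    {"grip":0,"translation":[-143,-15.4,7.8],"delta_rot":[0,0,0.443]},
    {"grip":0,"translation":[-191,-20.6,10.4],"delta_rot":[0,0,0.59]},
    {"grip":0,"translation":[-238.4,-25.7,13],"delta_rot":[0,0,0.738]}
  ]
}}

```text
t: 1.35
position: [0.3631, 0.0767, 0.1964]
orientation: [0.0, 0.786, 0.618, 0.0]
wrist_force: [1.7, 0.6, -0.2]
gripper_width: 0.501
grip_force: 0.0
```

{"fn": "jog_arm", "kwargs": {
  "moves": [
    {"grip":0,"translation":[-38.7,28.3,2.6],"delta_rot":[0,0,0.148]},
    {"grip":0,"translation":[-77.5,56.6,5.2],"delta_rot":[0,0,0.295]},
    {"grip":0,"translation":[-116.2,84.9,7.8],"delta_rot":[0,0,0.443]},
    {"grip":0,"translation":[-155,113,10.4],"delta_rot":[0,0,0.59]},
    {"grip":0,"translation":[-193.7,141.4,13],"delta_rot":[0,0,0.738]}
  ]
}}

```text
t: 1.98
position: [0.4557, -0.1446, 0.1832]
orientation: [-0.0, 0.956, 0.293, -0.0]
wrist_force: [0.9, 0.2, 0.2]
gripper_width: 0.501
grip_force: 0.0
```

{"fn": "jog_arm", "kwargs": {
  "moves": [
    {"grip":0,"translation":[-9.6,47,2.6],"delta_rot":[0,0,0.148]},
    {"grip":0,"translation":[-19.2,94,5.2],"delta_rot":[0,0,0.295]},
    {"grip":0,"translation":[-29,141,7.8],"delta_rot":[0,0,0.443]},
    {"grip":0,"translation":[-38.5,188,10.4],"delta_rot":[0,0,0.59]},
    {"grip":0,"translation":[-48,235,13],"delta_rot":[0,0,0.738]}
  ]
}}

```text
t: 2.6
position: [0.5485, -0.3656, 0.1699]
orientation: [-0.0, 0.997, -0.072, -0.0]
wrist_force: [0.3, -0.1, 0.5]
gripper_width: 0.5
grip_force: 0.0
```

```bash
python3 - <<'E'
from h import *
c=cam("scene");save(c,"s1.png",(380,250,500,370),5)
s,p,R=pose();print(p,s["t"],s["joint_pos"].round(2),s["wrist_force"])
print("tip proj",proj(c,p),proj(c,[.548,-.3645,.096]))
plan([(.548,-.3645,.07,-98,6)])
E
```

```text
[ 0.54889497 -0.36972349  0.16853416] 2.65 [-0.65  0.59  1.23 -0.    1.32  1.08] [ 1.6228904  -4.51678374  0.09740482]
tip proj [450.7026768  314.17865808] [441.69355245 329.02896086]
tilt [-0.0011  0.     -1.    ]
[[-0.3, -0.8, 16.4, -0.002], [-0.6, -1.7, 32.8, -0.005], [-0.8, -2.5, 49.3, -0.007], [-1.1, -3.3, 65.7, -0.01], [-1.4, -4.2, 82.1, -0.012]]
[[-0.3, -0.8, 16.4, -0.002]]
```

View pics/s1.png

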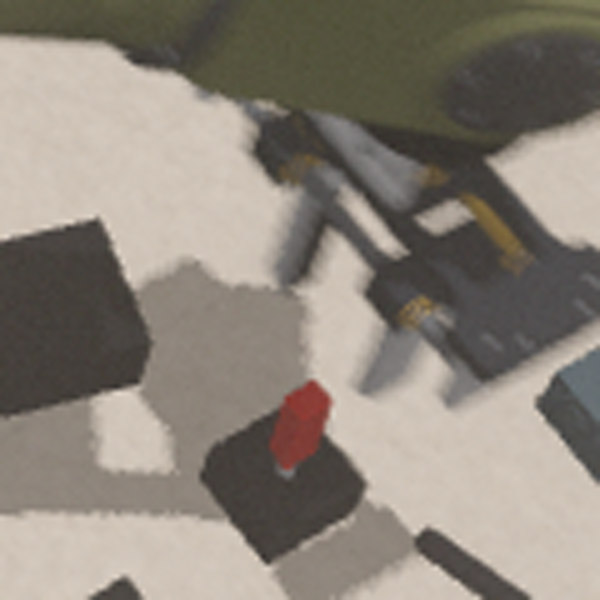

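Gripper hangs over the stand; the handle top is at about scene (442.6,328.5), against a predicted (441.7,329). I'll go straight down.

{"fn": "jog_arm", "kwargs": {
  "moves": [
    {"grip":0,"translation":[0,0,25],"delta_rot":[0,0,0]},
    {"grip":0,"translation":[0,0,50],"delta_rot":[0,0,0]},
    {"grip":0,"translation":[0,0,75],"delta_rot":[0,0,0]},
    {"grip":0,"translation":[0,0,100],"delta_rot":[0,0,0]},
    {"grip":0,"translation":[0,0,100],"delta_rot":[0,0,0]}
  ]
}}

```text
t: 3.28
position: [0.5473, -0.3634, 0.0683]
orientation: [-0.001, 0.998, -0.069, -0.002]
wrist_force: [0.0, 0.2, -0.2]
gripper_width: 0.5
grip_force: 0.0
```

{"fn": "jog_arm", "kwargs": {
  "moves": [
    {"grip":-1,"translation":[0,0,0],"delta_rot":[0,0,0]},
    {"grip":-1,"translation":[0,0,0],"delta_rot":[0,0,0]},
    {"grip":-1,"translation":[0,0,0],"delta_rot":[0,0,0]},
    {"grip":-1,"translation":[0,0,0],"delta_rot":[0,0,0]}
  ],
  "force": 50
}}

```text
t: 3.78
position: [0.5484, -0.3643, 0.0709]
orientation: [0.0, 0.998, -0.07, 0.0]
wrist_force: [-0.1, 0.6, 0.9]
gripper_width: 0.146
grip_force: 50.0
```

```bash
python3 - <<'E'
from h import *
s,p,R=pose();print(p,s["t"],s["wrist_force"],s["wrist_torque"],s["gripper_width"],s["grip_force"],np.degrees(np.arctan2(R[1,1],R[0,1])),R[:,2])
E
```

```text
[ 0.54841442 -0.3642941   0.07090456] 3.775 [-0.1010821   0.58173012  0.85506703] [-0.09009003  0.06256896 -0.00451501] 0.14604351202253602 50.00025808811188 -97.97351299526805 [ 6.94415623e-04 -5.67904672e-04 -9.99999598e-01]
```

```bash
python3 - <<'E'
from h import *
plan([(.548,-.3645,.16,-98,5),(.5104,.0042,.143,-70,10)],start=(.548,-.3645,.07,-98))
E
```

```text
[[0.0, 0.0, -18.0, -0.0], [0.0, 0.0, -36.0, -0.0], [0.0, 0.0, -54.0, -0.0], [0.0, 0.0, -72.0, -0.0], [0.0, 0.0, -90.0, -0.0]]
[[-8.9, -36.0, 1.7, -0.049], [-17.7, -72.0, 3.4, -0.098], [-26.6, -108.0, 5.1, -0.147], [-35.4, -144.0, 6.8, -0.195], [-44.3, -179.9, 8.5, -0.244]]
[[0.1, -37.1, 1.7, -0.049], [0.2, -74.1, 3.4, -0.098], [0.3, -111.2, 5.1, -0.147], [0.5, -148.2, 6.8, -0.195], [0.6, -185.3, 8.5, -0.244]]
```

{"fn": "jog_arm", "kwargs": {
  "moves": [
    {"grip":-1,"translation":[0,0,-10],"delta_rot":[0,0,0]},
    {"grip":-1,"translation":[0,0,-28],"delta_rot":[0,0,0]},
    {"grip":-1,"translation":[0,0,-50],"delta_rot":[0,0,0]},
    {"grip":-1,"translation":[0,0,-75],"delta_rot":[0,0,0]},
    {"grip":-1,"translation":[0,0,-90],"delta_rot":[0,0,0]}
  ]
}}

```text
t: 4.4
position: [0.5484, -0.3642, 0.1629]
orientation: [0.0, 0.998, -0.07, 0.001]
wrist_force: [-0.6, -0.5, -0.9]
gripper_width: 0.146
grip_force: 50.0
```

{"fn": "jog_arm", "kwargs": {
  "moves": [
    {"grip":-1,"translation":[-8.9,-36,1.7],"delta_rot":[0,0,-0.049]},
    {"grip":-1,"translation":[-17.7,-72,3.4],"delta_rot":[0,0,-0.098]},
    {"grip":-1,"translation":[-26.6,-108,5.1],"delta_rot":[0,0,-0.147]},
    {"grip":-1,"translation":[-35.4,-144,6.8],"delta_rot":[0,0,-0.195]},
    {"grip":-1,"translation":[-44.3,-180,8.5],"delta_rot":[0,0,-0.244]}
  ]
}}

```text
t: 5.03
position: [0.529, -0.1785, 0.1524]
orientation: [-0.0, 0.999, 0.053, -0.0]
wrist_force: [0.6, 0.4, -0.9]
gripper_width: 0.149
grip_force: 50.0
```

{"fn": "jog_arm", "kwargs": {
  "moves": [
    {"grip":-1,"translation":[0,-37,1.7],"delta_rot":[0,0,-0.049]},
    {"grip":-1,"translation":[0,-74,3.4],"delta_rot":[0,0,-0.098]},
    {"grip":-1,"translation":[0,-111,5.1],"delta_rot":[0,0,-0.147]},
    {"grip":-1,"translation":[0.5,-155,6.8],"delta_rot":[0,0,-0.195]},
    {"grip":-1,"translation":[0.6,-185.3,8.5],"delta_rot":[0,0,-0.244]}
  ]
}}

```text
t: 5.65
position: [0.5101, 0.0063, 0.1439]
orientation: [-0.0, 0.985, 0.175, -0.0]
wrist_force: [0.7, -0.1, -0.9]
gripper_width: 0.147
grip_force: 50.0
```

{"fn": "jog_arm", "kwargs": {
  "moves": [
    {"grip":-1,"translation":[0,0,0],"delta_rot":[0,0,0]},
    {"grip":-1,"translation":[0,0,0],"delta_rot":[0,0,0]}
  ]
}}

```text
t: 5.9
position: [0.5106, 0.0041, 0.1438]
orientation: [0.0, 0.985, 0.173, 0.0]
wrist_force: [-0.2, -0.6, -1.0]
gripper_width: 0.144
grip_force: 50.0
```

```bash
python3 - <<'E'
from h import *
c=cam("scene");save(c,"s2.png",(281,177,381,277),6);np.save("s2.npy",c,allow_pickle=True)
s,p,R=pose();print(p,s["t"],s["wrist_force"],s["wrist_torque"],np.degrees(np.arctan2(R[1,1],R[0,1])),s["gripper_width"])
print("foot pred",proj(c,p-[0,0,.065]),(proj(c,p-[0,0,.065])-[281,177])*6)
E
```

```text
[0.51065333 0.00387048 0.14367594] 5.95 [-0.45167832  0.50430296 -0.45279953] [-0.04532495  0.15156836 -0.01979745] -70.08664214166424 0.15038205864581164
foot pred [323.51323671 232.64038752] [255.07942028 333.84232515]
```

View pics/s2.png

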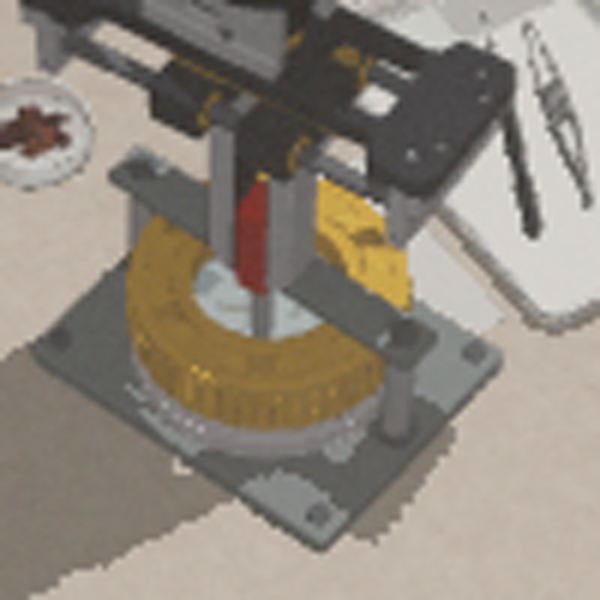

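```bash
python3 - <<'E'
from h import *
c=np.load("s2.npy",allow_pickle=True).item()
f=ray(c,324.7,233.3,.0787);print(f)
for z in(.054,.057,.06):
    d=ray(c,324.1,237.03,z)-f;print(z,d.round(4),ray(c,324.1,237.03,z).round(4))
E
```

```text
[5.11745611e-01 4.89265733e-04 7.87000000e-02]
0.054 [ 0.0034  0.0062 -0.0247] [0.5152 0.0067 0.054 ]
0.057 [ 0.002   0.0045 -0.0217] [0.5137 0.005  0.057 ]
0.06 [ 0.0006  0.0027 -0.0187] [0.5123 0.0032 0.06  ]
```

{"fn": "jog_arm", "kwargs": {
  "moves": [
    {"grip":-1,"translation":[2.5,-2.3,0],"delta_rot":[0,0,0]},
    {"grip":-1,"translation":[2.5,-2.3,8],"delta_rot":[0,0,0]},
    {"grip":-1,"translation":[2.5,-2.3,16],"delta_rot":[0,0,0]},
    {"grip":-1,"translation":[2.5,-2.3,16],"delta_rot":[0,0,0]}
  ]
}}

```text
t: 6.45
position: [0.5122, 0.0074, 0.1272]
orientation: [0.0, 0.985, 0.173, -0.0]
wrist_force: [-1.7, -0.4, 5.0]
gripper_width: 0.146
grip_force: 50.0
```

{"fn": "jog_arm", "kwargs": {
  "moves": [
    {"grip":-1,"translation":[0,0,2],"delta_rot":[0,0,0]},
    {"grip":-1,"translation":[0,0,4],"delta_rot":[0,0,0]},
    {"grip":-1,"translation":[0,0,6],"delta_rot":[0,0,0]},
    {"grip":-1,"translation":[0,0,8],"delta_rot":[0,0,0]},
    {"grip":-1,"translation":[0,0,8],"delta_rot":[0,0,0]}
  ]
}}

```text
t: 7.08
position: [0.5152, 0.0068, 0.1246]
orientation: [0.002, 0.985, 0.173, 0.005]
wrist_force: [-8.4, -3.5, 50.7]
gripper_width: 0.147
grip_force: 50.0
```

{"fn": "jog_arm", "kwargs": {
  "moves": [
    {"grip":-1,"translation":[0,0,-10],"delta_rot":[0,0,0]},
    {"grip":-1,"translation":[0,0,-16],"delta_rot":[0,0,0]},
    {"grip":-1,"translation":[0,0,-16],"delta_rot":[0,0,0]},
    {"grip":-1,"translation":[0,0,-16],"delta_rot":[0,0,0]}
  ]
}}

```text
t: 7.58
position: [0.5118, 0.0076, 0.1348]
orientation: [-0.0, 0.985, 0.174, -0.001]
wrist_force: [0.4, 0.1, -1.1]
gripper_width: 0.147
grip_force: 50.0
```

```bash
python3 - <<'E'
from h import *
c=cam("scene");save(c,"s3.png",(291,197,351,257),10);np.save("s3.npy",c,allow_pickle=True)
s,p,R=pose();print(p,s["t"],s["wrist_force"],R[:,2],s["gripper_width"])
print((proj(c,p-[0,0,.065])-[291,197])*10)
E
```

```text
[0.51183829 0.00764163 0.13479945] 7.625 [ 0.48812498  0.30882301 -0.13777839] [-1.07354204e-03  4.97607552e-05 -9.99999423e-01] 0.14594807856310651
[319.1561651  366.11759153]
```

View pics/s3.png

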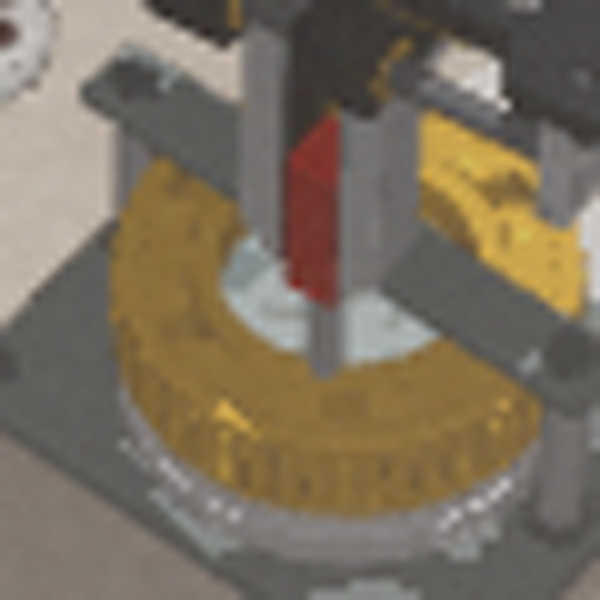

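```bash
python3 - <<'E'
from h import *
c=np.load("s3.npy",allow_pickle=True).item()
def holes(c,x0,y0,x1,y1,thr):
    g=cv2.resize(c["pixels"][y0:y1,x0:x1],None,fx=8,fy=8,interpolation=cv2.INTER_CUBIC)
    V=cv2.GaussianBlur(g[:,:,0],(0,0),5);bh=cv2.morphologyEx(V,cv2.MORPH_BLACKHAT,np.ones((75,75),np.uint8))
    N,L,st,ce=cv2.connectedComponentsWithStats((bh>thr).astype(np.uint8))
    for i in range(1,N):
        if st[i,4]>300:print(thr,st[i,2:],(ce[i]/8-.44+[x0,y0]).round(2),bh[L==i].max())
for n in("s0","s3"):
    print(n);c=np.load(n+".npy",allow_pickle=True).item()
    for t in(14,20):
        holes(c,303,221,316,237,t);holes(c,317,232,334,243,t)
E
```

```text
s0
14 [  29   68 1566] [313.91 224.03] 72
14 [  63   56 1831] [309.06 228.33] 66
14 [  56   74 2076] [304.81 233.37] 76
14 [ 92  14 992] [325.52 232.21] 33
14 [  52   38 1591] [323.94 236.97] 67
14 [ 136   24 2017] [324.59 241.51] 77
20 [  28   65 1417] [313.97 223.82] 72
20 [  55   36 1389] [308.92 228.54] 66
20 [  54   71 1918] [304.73 233.5 ] 76
20 [ 85  11 707] [325.54 232.05] 33
20 [  46   33 1302] [324.01 237.03] 67
20 [ 136   21 1798] [324.57 241.61] 77
s3
14 [ 21  21 318] [310.62 229.15] 21
14 [ 22  64 966] [303.57 233.28] 22
14 [ 32  24 607] [322.82 232.78] 35
20 [ 27  21 448] [322.85 232.62] 35
```

{"fn": "jog_arm", "kwargs": {
  "moves": [
    {"grip":-1,"translation":[-0.8,4.6,0],"delta_rot":[0,0,0]},
    {"grip":-1,"translation":[-0.8,4.6,5],"delta_rot":[0,0,0]},
    {"grip":-1,"translation":[-0.8,4.6,8],"delta_rot":[0,0,0]},
    {"grip":-1,"translation":[-0.8,4.6,9.5],"delta_rot":[0,0,0]},
    {"grip":-1,"translation":[-0.8,4.6,9.5],"delta_rot":[0,0,0]}
  ]
}}

```text
t: 8.25
position: [0.5129, 0.0031, 0.1258]
orientation: [-0.0, 0.985, 0.174, -0.0]
wrist_force: [0.2, -0.0, -0.5]
gripper_width: 0.144
grip_force: 50.0
```

{"fn": "jog_arm", "kwargs": {
  "moves": [
    {"grip":-1,"translation":[0,0,1.5],"delta_rot":[0,0,0]},
    {"grip":-1,"translation":[0,0,3],"delta_rot":[0,0,0]},
    {"grip":-1,"translation":[0,0,3],"delta_rot":[0,0,0]}
  ]
}}

```text
t: 8.62
position: [0.5129, 0.003, 0.1228]
orientation: [-0.0, 0.985, 0.174, -0.0]
wrist_force: [0.0, 0.3, -0.4]
gripper_width: 0.145
grip_force: 50.0
```

{"fn": "jog_arm", "kwargs": {
  "moves": [
    {"grip":-1,"translation":[0,0,2],"delta_rot":[0,0,0]},
    {"grip":-1,"translation":[0,0,4],"delta_rot":[0,0,0]},
    {"grip":-1,"translation":[0,0,4],"delta_rot":[0,0,0]}
  ]
}}

```text
t: 9.0
position: [0.5129, 0.003, 0.1187]
orientation: [-0.0, 0.985, 0.173, -0.0]
wrist_force: [0.3, -1.1, -0.1]
gripper_width: 0.145
grip_force: 50.0
```

{"fn": "jog_arm", "kwargs": {
  "moves": [
    {"grip":-1,"translation":[0,0,1.5],"delta_rot":[0,0,0]},
    {"grip":-1,"translation":[0,0,3],"delta_rot":[0,0,0]},
    {"grip":-1,"translation":[0,0,3],"delta_rot":[0,0,0]}
  ]
}}

```text
t: 9.38
position: [0.5129, 0.003, 0.1158]
orientation: [-0.0, 0.985, 0.174, -0.0]
wrist_force: [1.2, 0.1, -0.6]
gripper_width: 0.149
grip_force: 50.0
```

```bash
cat >> h.py <<'E'
def arc(start,C,r,a0,a1,n,dz,yaw1=None):
    T=[];x,y,z,yaw=start;yaw1=yaw if yaw1 is None else yaw1
    for i in range(1,n+1):
        a=np.radians(a0+(a1-a0)*i/n);T.append((C[0]+r*np.cos(a),C[1]+r*np.sin(a),z+dz*i/n,yaw+(yaw1-yaw)*i/n,1))
    plan(T,start);print(np.round(T[-1],4))
E
python3 - <<'E'
from h import *
arc((.5128,.0027,.1155,-70),(.5419,.0394),.0468,231.5,131,10,-.0022)
E
```

```text
[[-3.7, -7.4, 0.2, -0.0], [-6.0, -15.3, 0.4, -0.0], [-6.9, -23.4, 0.7, -0.0], [-6.4, -31.6, 0.9, -0.0], [-4.4, -39.6, 1.1, -0.0]]
[[3.3, -7.5, 0.2, -0.0], [7.9, -14.3, 0.4, -0.0], [13.6, -20.2, 0.7, -0.0], [20.2, -25.1, 0.9, -0.0], [27.5, -28.6, 1.1, -0.0]]
[  0.5112   0.0747   0.1133 -70.       1.    ]
```

{"fn": "jog_arm", "kwargs": {
  "moves": [
    {"grip":-1,"translation":[-2,-3.7,0.1],"delta_rot":[0,0,0]},
    {"grip":-1,"translation":[-3.7,-7.4,0.2],"delta_rot":[0,0,0]},
    {"grip":-1,"translation":[-6,-15.3,0.4],"delta_rot":[0,0,0]},
    {"grip":-1,"translation":[-6,-15.3,0.4],"delta_rot":[0,0,0]}
  ]
}}

```text
t: 9.88
position: [0.5015, 0.016, 0.1156]
orientation: [-0.0, 0.985, 0.174, -0.0]
wrist_force: [-0.9, 0.1, -0.4]
gripper_width: 0.149
grip_force: 50.0
```

{"fn": "jog_arm", "kwargs": {
  "moves": [
    {"grip":-1,"translation":[-0.9,-8.1,0.2],"delta_rot":[0,0,0]},
    {"grip":-1,"translation":[-0.4,-16.3,0.5],"delta_rot":[0,0,0]},
    {"grip":-1,"translation":[1.6,-24.3,0.7],"delta_rot":[0,0,0]},
    {"grip":-1,"translation":[1.6,-24.3,0.7],"delta_rot":[0,0,0]}
  ]
}}

```text
t: 10.38
position: [0.4949, 0.0395, 0.1147]
orientation: [-0.0, 0.985, 0.174, -0.0]
wrist_force: [0.2, 0.1, -0.5]
gripper_width: 0.147
grip_force: 50.0
```

{"fn": "jog_arm", "kwargs": {
  "moves": [
    {"grip":-1,"translation":[3.3,-7.5,0.2],"delta_rot":[0,0,0]},
    {"grip":-1,"translation":[7.9,-14.3,0.4],"delta_rot":[0,0,0]},
    {"grip":-1,"translation":[13.6,-20.2,0.7],"delta_rot":[0,0,0]},
    {"grip":-1,"translation":[13.6,-20.2,0.7],"delta_rot":[0,0,0]}
  ]
}}

```text
t: 10.88
position: [0.5012, 0.0631, 0.114]
orientation: [-0.0, 0.985, 0.174, -0.0]
wrist_force: [0.6, 0.6, -1.0]
gripper_width: 0.147
grip_force: 50.0
```

{"fn": "jog_arm", "kwargs": {
  "moves": [
    {"grip":-1,"translation":[6.6,-4.9,0.2],"delta_rot":[0,0,0]},
    {"grip":-1,"translation":[13.9,-8.4,0.4],"delta_rot":[0,0,0]},
    {"grip":-1,"translation":[13.9,-8.4,0.4],"delta_rot":[0,0,0]}
  ]
}}

```text
t: 11.25
position: [0.5118, 0.0755, 0.1137]
orientation: [-0.0, 0.985, 0.174, 0.0]
wrist_force: [0.9, -0.5, -1.0]
gripper_width: 0.141
grip_force: 50.0
```

```bash
python3 - <<'E'
from h import *
c=cam("scene");np.save("s4.npy",c,allow_pickle=True)
s,p,R=pose();print(p,s["t"],s["wrist_force"],s["wrist_torque"],s["joint_pos"].round(2))
save(c,"s4.png",(281,177,381,277),6)
E
```

```text
[0.51160881 0.07533575 0.1137312 ] 11.3 [ 0.47818305 -1.29981679 -0.47258677] [-0.13021606 -0.0259222   0.00140746] [0.08 0.35 1.73 0.   1.06 1.3 ]
```

View pics/s4.png

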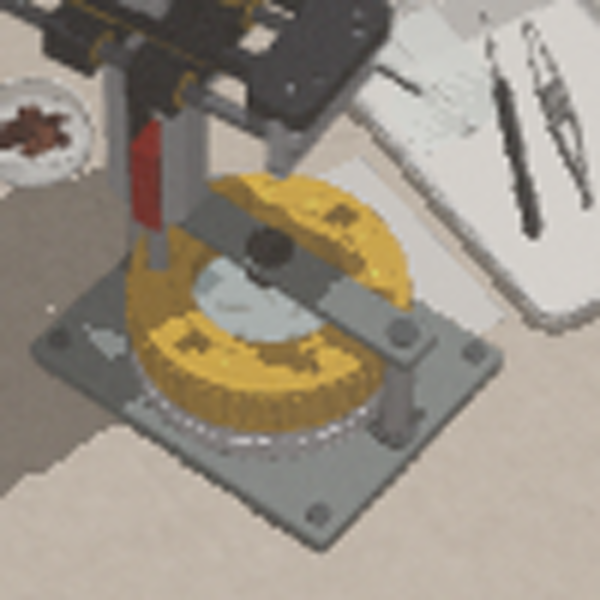

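The bar stands in a hole at the left and the collar has turned. The next hole ccw is visible at crop (192,343), scene (313,234.2).

```bash
python3 - <<'E'
from h import *
c=np.load("s4.npy",allow_pickle=True).item()
x0,y0,x1,y1=305,226,322,242
g=cv2.resize(c["pixels"][y0:y1,x0:x1],None,fx=8,fy=8,interpolation=cv2.INTER_CUBIC)
V=cv2.GaussianBlur(g[:,:,0],(0,0),4);bh=cv2.morphologyEx(V,cv2.MORPH_BLACKHAT,np.ones((75,75),np.uint8))
N,L,st,ce=cv2.connectedComponentsWithStats((bh>25).astype(np.uint8))
C=np.array([.5424,.037])
for i in range(1,N):
    if st[i,4]>200:
        q=(ce[i]/8-.44+[x0,y0]);w=ray(c,*q,.0597)[:2]-C;print(st[i,2:],q,w,np.hypot(*w),np.degrees(np.arctan2(w[1],w[0]))%360)
C=(.5419,.0394)
h=np.radians(253);q=(C[0]+.0468*np.cos(h),C[1]+.0468*np.sin(h));print(q)
s0=(.5112,.0747,.1133,-70)
plan([(.5122,.0757-.0022,.1133,-70,1),(.5122,.0735,.142,-70,4),(.50,.035,.142,-60,2),(q[0],q[1],.142,-50,3)],s0)
E
```

```text
[ 112  128 6411] [308.96962798 233.5065567 ] [-0.053588   -0.00222549] 0.053634194301987154 182.37810875346614
[  53   37 1243] [312.85786806 233.55788817] [-0.04588394 -0.0081692 ] 0.046605490424449704 190.0951915642565
[ 20  19 326] [320.40125767 232.38860429] [-0.02852043 -0.01652081] 0.03295985710729122 210.0820874359433
(np.float64(0.528217004218976), np.float64(-0.0053550625790700565))
[[0.5, 1.5, -0.0, -0.0], [0.5, 1.5, -7.2, -0.0], [0.5, 1.5, -14.3, -0.0], [0.5, 1.5, -21.5, -0.0], [0.5, 1.5, -28.7, -0.0]]
[[-12.3, 16.0, -0.0, -0.087], [-24.6, 32.0, -0.0, -0.175], [-20.4, 47.9, -0.0, -0.233], [-16.2, 63.7, -0.0, -0.291], [-11.9, 79.6, -0.0, -0.349]]
```

{"fn": "jog_arm", "kwargs": {
  "moves": [
    {"grip":-1,"translation":[0.5,1.5,0],"delta_rot":[0,0,0]},
    {"grip":-1,"translation":[0.5,1.5,-7],"delta_rot":[0,0,0]},
    {"grip":-1,"translation":[0.5,1.5,-14],"delta_rot":[0,0,0]},
    {"grip":-1,"translation":[0.5,1.5,-21.5],"delta_rot":[0,0,0]},
    {"grip":-1,"translation":[0.5,1.5,-28.7],"delta_rot":[0,0,0]}
  ]
}}

```text
t: 11.92
position: [0.5124, 0.0738, 0.1432]
orientation: [0.0, 0.985, 0.174, 0.0]
wrist_force: [-0.2, -0.2, -1.0]
gripper_width: 0.144
grip_force: 50.0
```

{"fn": "jog_arm", "kwargs": {
  "moves": [
    {"grip":-1,"translation":[-12.3,16,0],"delta_rot":[0,0,-0.087]},
    {"grip":-1,"translation":[-24.6,32,0],"delta_rot":[0,0,-0.175]},
    {"grip":-1,"translation":[-20.4,48,0],"delta_rot":[0,0,-0.233]},
    {"grip":-1,"translation":[-16.5,63.7,0],"delta_rot":[0,0,-0.291]},
    {"grip":-1,"translation":[-12.9,78.8,0],"delta_rot":[0,0,-0.349]}
  ]
}}

```text
t: 12.55
position: [0.5274, -0.0052, 0.1429]
orientation: [0.0, 0.939, 0.343, 0.0]
wrist_force: [0.1, 0.6, -0.3]
gripper_width: 0.147
grip_force: 50.0
```

{"fn": "jog_arm", "kwargs": {
  "moves": [
    {"grip":-1,"translation":[0,0,0],"delta_rot":[0,0,0]},
    {"grip":-1,"translation":[0,0,8],"delta_rot":[0,0,0]},
    {"grip":-1,"translation":[0,0,16],"delta_rot":[0,0,0]},
    {"grip":-1,"translation":[0,0,18],"delta_rot":[0,0,0]},
    {"grip":-1,"translation":[0,0,18],"delta_rot":[0,0,0]}
  ]
}}

```text
t: 13.18
position: [0.527, -0.0045, 0.1243]
orientation: [-0.0, 0.94, 0.342, -0.0]
wrist_force: [1.3, 1.0, -1.5]
gripper_width: 0.147
grip_force: 50.0
```

{"fn": "jog_arm", "kwargs": {
  "moves": [
    {"grip":-1,"translation":[0,0,1.5],"delta_rot":[0,0,0]},
    {"grip":-1,"translation":[0,0,3],"delta_rot":[0,0,0]},
    {"grip":-1,"translation":[0,0,3],"delta_rot":[0,0,0]}
  ]
}}

```text
t: 13.55
position: [0.5271, -0.0047, 0.1214]
orientation: [-0.0, 0.94, 0.342, -0.0]
wrist_force: [-0.4, -0.0, -1.1]
gripper_width: 0.144
grip_force: 50.0
```

{"fn": "jog_arm", "kwargs": {
  "moves": [
    {"grip":-1,"translation":[0,0,2],"delta_rot":[0,0,0]},
    {"grip":-1,"translation":[0,0,4],"delta_rot":[0,0,0]},
    {"grip":-1,"translation":[0,0,6],"delta_rot":[0,0,0]},
    {"grip":-1,"translation":[0,0,8],"delta_rot":[0,0,0]},
    {"grip":-1,"translation":[0,0,8],"delta_rot":[0,0,0]}
  ]
}}

```text
t: 14.18
position: [0.527, -0.0048, 0.1132]
orientation: [0.0, 0.94, 0.342, -0.0]
wrist_force: [-0.6, -3.9, -2.0]
gripper_width: 0.142
grip_force: 50.0
```

```bash
python3 - <<'E'
from h import *
s,p,R=pose();print(p,s["wrist_force"])
arc((.5270,-.0050,.113,-50),(.5419,.0394),.0468,251.5,131.5,12,-.0027,-100)
E
```

```text
[ 0.52701095 -0.00481107  0.11318881] [-0.59538162 -3.87607457 -1.96677658]
[[-3.6, -7.3, 0.2, 0.073], [-5.9, -15.1, 0.5, 0.145], [-6.8, -23.2, 0.7, 0.218], [-6.3, -31.4, 0.9, 0.291], [-4.4, -39.3, 1.1, 0.364]]
[[0.4, -8.1, 0.2, 0.073], [2.2, -16.1, 0.5, 0.145], [5.3, -23.6, 0.7, 0.218], [9.7, -30.5, 0.9, 0.291], [15.2, -36.5, 1.1, 0.364]]
[[4.3, -6.9, 0.2, 0.073], [9.7, -13.0, 0.4, 0.145]]
[ 5.109e-01  7.450e-02  1.103e-01 -1.000e+02  1.000e+00]
```

{"fn": "jog_arm", "kwargs": {
  "moves": [
    {"grip":-1,"translation":[-3.6,-7.3,0.2],"delta_rot":[0,0,0.073]},
    {"grip":-1,"translation":[-5.9,-15.1,0.5],"delta_rot":[0,0,0.145]},
    {"grip":-1,"translation":[-6.8,-23.2,0.7],"delta_rot":[0,0,0.218]},
    {"grip":-1,"translation":[-6.3,-31.4,0.9],"delta_rot":[0,0,0.291]},
    {"grip":-1,"translation":[-6.3,-31.4,0.9],"delta_rot":[0,0,0.291]}
  ]
}}

```text
t: 14.8
position: [0.5021, 0.0157, 0.1127]
orientation: [-0.0, 0.979, 0.202, 0.0]
wrist_force: [-0.6, 0.8, -0.3]
gripper_width: 0.143
grip_force: 50.0
```

```bash
python3 - <<'E'
from h import *
s,p,R=pose();print(p,s["wrist_force"])
C=(.5419,.0394);a=np.radians(211.5)
arc((C[0]+.0468*np.cos(a),C[1]+.0468*np.sin(a),.1121,-66.67),C,.0468,211.5,201.5,2,-.0002,-70.83)
for b in (201.5,191.5,181.5,171.5,161.5,151.5,141.5):
    a=np.radians(b);y=-50-(251.5-b)/120*50;arc((C[0]+.0468*np.cos(a),C[1]+.0468*np.sin(a),.1121,y),C,.0468,b,b-10,2,-.0002,y-4.17)
E
```

```text
[0.50206123 0.0157198  0.11265951] [-0.55846255  0.75204629 -0.28801984]
[[-0.4, -4.1, 0.1, 0.036], [-0.5, -8.1, 0.2, 0.073]]
[ 4.984e-01  2.220e-02  1.119e-01 -7.083e+01  1.000e+00]
[[0.0, -4.1, 0.1, 0.036], [0.4, -8.1, 0.2, 0.073]]
[ 4.96000e-01  3.01000e-02  1.11900e-01 -7.50033e+01  1.00000e+00]
[[0.4, -4.1, 0.1, 0.036], [1.2, -8.1, 0.2, 0.073]]
[ 4.951e-01  3.820e-02  1.119e-01 -7.917e+01  1.000e+00]
[[0.8, -4.0, 0.1, 0.036], [2.0, -7.9, 0.2, 0.073]]
[ 4.95600e-01  4.63000e-02  1.11900e-01 -8.33367e+01  1.00000e+00]
[[1.2, -3.9, 0.1, 0.036], [2.8, -7.7, 0.2, 0.073]]
[ 4.97500e-01  5.42000e-02  1.11900e-01 -8.75033e+01  1.00000e+00]
[[1.6, -3.7, 0.1, 0.036], [3.6, -7.3, 0.2, 0.073]]
[ 5.008e-01  6.170e-02  1.119e-01 -9.167e+01  1.000e+00]
[[2.0, -3.6, 0.1, 0.036], [4.3, -6.9, 0.2, 0.073]]
[ 5.05300e-01  6.85000e-02  1.11900e-01 -9.58367e+01  1.00000e+00]
[[2.4, -3.3, 0.1, 0.036], [5.0, -6.5, 0.2, 0.073]]
[ 5.109000e-01  7.450000e-02  1.119000e-01 -1.000033e+02  1.000000e+00]
```

{"fn": "jog_arm", "kwargs": {
  "moves": [
    {"grip":-1,"translation":[-0.4,-4.1,0.1],"delta_rot":[0,0,0.036]},
    {"grip":-1,"translation":[-0.5,-8.1,0.2],"delta_rot":[0,0,0.073]},
    {"grip":-1,"translation":[-0.5,-8.1,0.2],"delta_rot":[0,0,0.073]}
  ]
}}

```text
t: 15.18
position: [0.4986, 0.0226, 0.1124]
orientation: [-0.0, 0.986, 0.167, 0.0]
wrist_force: [1.2, -0.5, -1.0]
gripper_width: 0.146
grip_force: 50.0
```

{"fn": "jog_arm", "kwargs": {
  "moves": [
    {"grip":-1,"translation":[0,-4.1,0.1],"delta_rot":[0,0,0.036]},
    {"grip":-1,"translation":[0.4,-8.1,0.2],"delta_rot":[0,0,0.073]},
    {"grip":-1,"translation":[0.4,-8.1,0.2],"delta_rot":[0,0,0.073]},
    {"grip":-1,"translation":[0.4,-8.1,0.2],"delta_rot":[0,0,0.073]}
  ]
}}

```text
t: 15.68
position: [0.4961, 0.0303, 0.1121]
orientation: [-0.0, 0.991, 0.131, -0.0]
wrist_force: [0.8, -0.4, 0.2]
gripper_width: 0.147
grip_force: 50.0
```

{"fn": "jog_arm", "kwargs": {
  "moves": [
    {"grip":-1,"translation":[0.4,-4.1,0.1],"delta_rot":[0,0,0.036]},
    {"grip":-1,"translation":[1.2,-8.1,0.2],"delta_rot":[0,0,0.073]},
    {"grip":-1,"translation":[1.2,-8.1,0.2],"delta_rot":[0,0,0.073]},
    {"grip":-1,"translation":[1.2,-8.1,0.2],"delta_rot":[0,0,0.073]}
  ]
}}

```text
t: 16.18
position: [0.4952, 0.0384, 0.1119]
orientation: [-0.0, 0.996, 0.094, -0.0]
wrist_force: [0.5, 0.3, -0.2]
gripper_width: 0.144
grip_force: 50.0
```

```bash
python3 - <<'E'
from h import *
for i in range(4):
    cam("top");s=sensors.state();print(s["wrist_force"].round(2))
E
```

```text
[-0.88 -0.05 -0.57]
[ 0.03  0.1  -0.38]
[0.21 0.23 0.11]
[-0.45 -0.99 -0.54]
```

{"fn": "jog_arm", "kwargs": {
  "moves": [
    {"grip":-1,"translation":[0.8,-4,0.1],"delta_rot":[0,0,0.036]},
    {"grip":-1,"translation":[2,-7.9,0.2],"delta_rot":[0,0,0.073]},
    {"grip":-1,"translation":[2,-7.9,0.2],"delta_rot":[0,0,0.073]}
  ]
}}

```text
t: 16.75
position: [0.4957, 0.0467, 0.1117]
orientation: [-0.0, 0.998, 0.058, 0.0]
wrist_force: [-0.3, -0.0, -0.7]
gripper_width: 0.143
grip_force: 50.0
```

{"fn": "jog_arm", "kwargs": {
  "moves": [
    {"grip":-1,"translation":[1.2,-3.9,0.1],"delta_rot":[0,0,0.036]},
    {"grip":-1,"translation":[2.8,-7.7,0.2],"delta_rot":[0,0,0.073]},
    {"grip":-1,"translation":[2.8,-7.7,0.2],"delta_rot":[0,0,0.073]}
  ]
}}

```text
t: 17.12
position: [0.4976, 0.0546, 0.1115]
orientation: [-0.0, 1.0, 0.022, -0.0]
wrist_force: [0.5, -0.7, -0.4]
gripper_width: 0.146
grip_force: 50.0
```

```bash
python3 - <<'E'
from h import *
c=cam("scene");np.save("s5.npy",c,allow_pickle=True)
s,p,R=pose();print(p,s["wrist_force"])
save(c,"s5.png",(281,177,381,277),6)
E
```

```text
[0.49753785 0.05454565 0.11152031] [-0.1428714   0.5008175  -0.58554922]
```

View pics/s5.png

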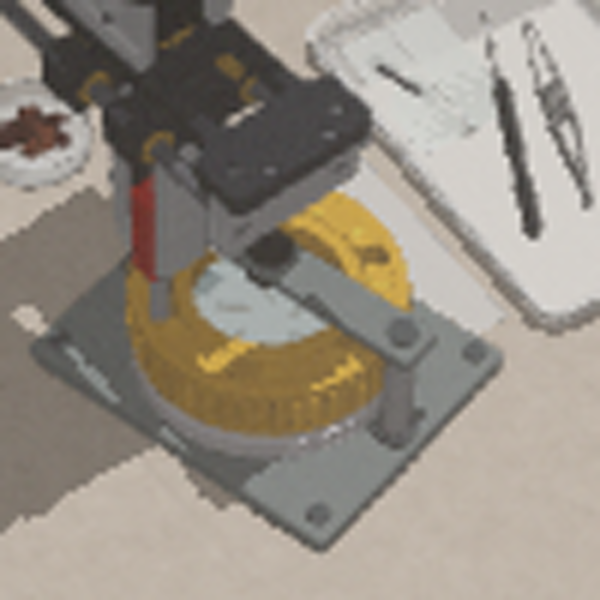

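The bar is in its hole at crop (160,310); the far hole has moved from (342,215) to (372,256), so the collar is following.

{"fn": "jog_arm", "kwargs": {
  "moves": [
    {"grip":-1,"translation":[1.6,-3.7,0.1],"delta_rot":[0,0,0.036]},
    {"grip":-1,"translation":[3.6,-7.3,0.2],"delta_rot":[0,0,0.073]},
    {"grip":-1,"translation":[3.6,-7.3,0.2],"delta_rot":[0,0,0.073]}
  ]
}}

```text
t: 17.55
position: [0.5009, 0.062, 0.1113]
orientation: [-0.0, 1.0, -0.015, -0.0]
wrist_force: [-0.0, 0.1, -0.4]
gripper_width: 0.144
grip_force: 50.0
```

{"fn": "jog_arm", "kwargs": {
  "moves": [
    {"grip":-1,"translation":[2,-3.6,0.1],"delta_rot":[0,0,0.036]},
    {"grip":-1,"translation":[4.3,-6.9,0.2],"delta_rot":[0,0,0.073]},
    {"grip":-1,"translation":[4.3,-6.9,0.2],"delta_rot":[0,0,0.073]}
  ]
}}

```text
t: 17.92
position: [0.5049, 0.0676, 0.1111]
orientation: [0.001, 0.999, -0.051, -0.001]
wrist_force: [-3.4, -9.4, 4.2]
gripper_width: 0.147
grip_force: 50.0
```

```bash
python3 - <<'E'
from h import *
u=np.array([np.sin(np.radians(141.5)),-np.cos(np.radians(141.5))])
for i in range(5):
    cam("top");s=sensors.state();f=s["wrist_force"];print(f.round(2),"tang",-(f[:2]@u).round(2),s["wrist_torque"].round(2),s["position"].round(4))
E
```

```text
[-4.14 -9.36  2.12] tang 9.9 [-2.12  1.02  0.01] [0.5049 0.0676 0.1111]
[-3.73 -8.36  2.69] tang 8.87 [-2.08  1.01  0.03] [0.5049 0.0676 0.1111]
[-3.76 -9.69  2.02] tang 9.93 [-2.    0.99 -0.05] [0.5049 0.0676 0.1111]
[-3.55 -8.44  2.74] tang 8.81 [-2.1   1.04  0.02] [0.5049 0.0676 0.1111]
[-3.43 -8.57  1.78] tang 8.84 [-2.07  0.99 -0.03] [0.5049 0.0676 0.1111]
```

{"fn": "jog_arm", "kwargs": {
  "moves": [
    {"grip":-1,"translation":[0.2,-0.3,0],"delta_rot":[0,0,0]},
    {"grip":-1,"translation":[0.4,-0.7,0],"delta_rot":[0,0,0]},
    {"grip":-1,"translation":[0.4,-0.7,0],"delta_rot":[0,0,0]}
  ]
}}

```text
t: 18.55
position: [0.505, 0.0678, 0.1111]
orientation: [0.001, 0.999, -0.051, -0.001]
wrist_force: [-6.3, -12.6, 3.5]
gripper_width: 0.147
grip_force: 50.0
```

```bash
python3 - <<'E'
from h import *
u=np.array([np.sin(np.radians(141)),-np.cos(np.radians(141))])
for i in range(4):
    cam("top");s=sensors.state();f=s["wrist_force"];print(f.round(2),"tang",-(f[:2]@u).round(2),s["position"].round(4))
E
```

```text
[ -5.86 -12.05   4.88] tang 13.05 [0.5051 0.0678 0.1111]
[ -5.58 -11.92   5.08] tang 12.78 [0.5051 0.0678 0.1111]
[ -5.83 -12.4    4.27] tang 13.3 [0.505  0.0678 0.1111]
[ -6.53 -12.58   4.87] tang 13.88 [0.505  0.0678 0.111 ]
```

```bash
python3 - <<'E'
from h import *
s0=(.5058,.0691,.1111,-95.8)
plan([(.5037,.0665,.1111,-95.8,1),(.5037,.0665,.139,-95.8,4),(.4989,.0209,.139,-67,5)],s0)
E
```

```text
[[-1.8, 2.8, -0.0, -0.0], [-1.8, 2.8, -7.0, -0.0], [-1.8, 2.8, -13.9, -0.0], [-1.8, 2.8, -20.9, -0.0], [-1.8, 2.8, -27.9, -0.0]]
[[-0.0, 9.2, -0.0, -0.101], [-0.1, 18.3, -0.0, -0.201], [-0.1, 27.5, -0.0, -0.302], [-0.1, 36.7, -0.0, -0.402], [-0.2, 45.9, -0.0, -0.503]]
```

{"fn": "jog_arm", "kwargs": {
  "moves": [
    {"grip":-1,"translation":[-1.8,2.8,0],"delta_rot":[0,0,0]},
    {"grip":-1,"translation":[-1.8,2.8,0],"delta_rot":[0,0,0]}
  ]
}}

```text
t: 19.0
position: [0.5037, 0.0668, 0.1112]
orientation: [-0.0, 0.999, -0.052, 0.0]
wrist_force: [1.1, 0.4, -1.6]
gripper_width: 0.149
grip_force: 50.0
```

{"fn": "jog_arm", "kwargs": {
  "moves": [
    {"grip":-1,"translation":[0,0,-7],"delta_rot":[0,0,0]},
    {"grip":-1,"translation":[0,0,-14],"delta_rot":[0,0,0]},
    {"grip":-1,"translation":[0,0,-21],"delta_rot":[0,0,0]},
    {"grip":-1,"translation":[0,0,-28],"delta_rot":[0,0,0]}
  ]
}}

```text
t: 19.5
position: [0.5039, 0.0669, 0.1398]
orientation: [-0.0, 0.999, -0.052, 0.0]
wrist_force: [-0.0, 0.4, -0.5]
gripper_width: 0.146
grip_force: 50.0
```

{"fn": "jog_arm", "kwargs": {
  "moves": [
    {"grip":-1,"translation":[0,9.2,0],"delta_rot":[0,0,-0.101]},
    {"grip":-1,"translation":[0,18.3,0],"delta_rot":[0,0,-0.201]},
    {"grip":-1,"translation":[0,27.5,0],"delta_rot":[0,0,-0.302]},
    {"grip":-1,"translation":[0,36.7,0],"delta_rot":[0,0,-0.402]},
    {"grip":-1,"translation":[-0.2,45.9,0],"delta_rot":[0,0,-0.503]}
  ]
}}

```text
t: 20.12
position: [0.4988, 0.0209, 0.1395]
orientation: [0.0, 0.98, 0.2, 0.0]
wrist_force: [-0.5, 0.1, -0.7]
gripper_width: 0.141
grip_force: 50.0
```

{"fn": "jog_arm", "kwargs": {
  "moves": [
    {"grip":-1,"translation":[0,0,0],"delta_rot":[0,0,0]},
    {"grip":-1,"translation":[0,0,7],"delta_rot":[0,0,0]},
    {"grip":-1,"translation":[0,0,15],"delta_rot":[0,0,0]},
    {"grip":-1,"translation":[0,0,18],"delta_rot":[0,0,0]},
    {"grip":-1,"translation":[0,0,18],"delta_rot":[0,0,0]}
  ]
}}

```text
t: 20.75
position: [0.4987, 0.0213, 0.1208]
orientation: [-0.0, 0.98, 0.198, -0.0]
wrist_force: [-0.2, 0.6, -0.3]
gripper_width: 0.146
grip_force: 50.0
```

{"fn": "jog_arm", "kwargs": {
  "moves": [
    {"grip":-1,"translation":[0,0,1.5],"delta_rot":[0,0,0]},
    {"grip":-1,"translation":[0,0,3],"delta_rot":[0,0,0]},
    {"grip":-1,"translation":[0,0,3],"delta_rot":[0,0,0]}
  ]
}}

```text
t: 21.12
position: [0.499, 0.0211, 0.1183]
orientation: [0.0, 0.98, 0.198, 0.0]
wrist_force: [0.4, -1.2, -0.4]
gripper_width: 0.147
grip_force: 50.0
```

{"fn": "jog_arm", "kwargs": {
  "moves": [
    {"grip":-1,"translation":[0,0,1.5],"delta_rot":[0,0,0]},
    {"grip":-1,"translation":[0,0,3],"delta_rot":[0,0,0]},
    {"grip":-1,"translation":[0,0,5],"delta_rot":[0,0,0]},
    {"grip":-1,"translation":[0,0,5],"delta_rot":[0,0,0]}
  ]
}}

```text
t: 21.62
position: [0.4992, 0.0208, 0.1131]
orientation: [0.0, 0.98, 0.198, 0.0]
wrist_force: [3.0, -5.8, -1.6]
gripper_width: 0.147
grip_force: 50.0
```

{"fn": "jog_arm", "kwargs": {
  "moves": [
    {"grip":-1,"translation":[0,-0.3,0],"delta_rot":[0,0,0]},
    {"grip":-1,"translation":[0,-0.6,0],"delta_rot":[0,0,0]},
    {"grip":-1,"translation":[0,-0.6,0],"delta_rot":[0,0,0]},
    {"grip":-1,"translation":[0,-0.6,0],"delta_rot":[0,0,0]}
  ]
}}

```text
t: 22.12
position: [0.4991, 0.021, 0.1131]
orientation: [0.001, 0.98, 0.198, 0.001]
wrist_force: [5.0, -8.0, -1.8]
gripper_width: 0.144
grip_force: 50.0
```

```bash
cat > f.py <<'E'
from h import *
import sys
ph=np.radians(float(sys.argv[1]));u=np.array([np.sin(ph),-np.cos(ph)]);F=[]
for i in range(3):
    cam("top");s=sensors.state();f=s["wrist_force"];F.append(f)
f=np.mean(F,0);p=s["position"];print(f.round(2),"push",-(f[:2]@u).round(2),"torq",s["wrist_torque"].round(2),"pos",p.round(5),"ang",np.degrees(np.arctan2(p[1]-.0394,p[0]-.5419))%360,s["t"])
E
python3 f.py 203.3
```

```text
[ 4.68 -7.73 -1.48] push 8.95 torq [-2.02 -0.93  0.03] pos [0.49909 0.02101 0.1131 ] ang 203.2466774219866 22.275
```

{"fn": "jog_arm", "kwargs": {
  "moves": [
    {"grip":-1,"translation":[0,-0.3,0],"delta_rot":[0,0,0]},
    {"grip":-1,"translation":[0,-0.6,0],"delta_rot":[0,0,0]},
    {"grip":-1,"translation":[0,-0.6,0],"delta_rot":[0,0,0]}
  ]
}}

```text
t: 22.65
position: [0.499, 0.0212, 0.1132]
orientation: [0.001, 0.98, 0.198, 0.001]
wrist_force: [6.0, -10.5, -2.7]
gripper_width: 0.147
grip_force: 50.0
```

```bash
python3 f.py 203.3
```

```text
[  5.18 -10.73  -3.  ] push 11.91 torq [-2.65 -1.16  0.  ] pos [0.49902 0.02121 0.11315] ang 202.9910144945676 22.8
```

{"fn": "jog_arm", "kwargs": {
  "moves": [
    {"grip":-1,"translation":[0,-0.2,0],"delta_rot":[0,0,0]},
    {"grip":-1,"translation":[0,-0.35,0],"delta_rot":[0,0,0]},
    {"grip":-1,"translation":[0,-0.35,0],"delta_rot":[0,0,0]}
  ]
}}

```text
t: 23.18
position: [0.499, 0.0214, 0.1132]
orientation: [0.001, 0.98, 0.198, 0.001]
wrist_force: [6.7, -12.1, -3.3]
gripper_width: 0.146
grip_force: 50.0
```

```bash
python3 f.py 203
```

```text
[  6.12 -12.54  -3.3 ] push 13.93 torq [-2.99 -1.27  0.02] pos [0.49896 0.02138 0.11319] ang 202.771022408371 23.325
```

Push is 13.9 N without the collar slipping, in a second hole at the clear front of the cell, where nothing but the glass can stop it. That is inside the 8–15 N window, so I stop tightening and back the bar out.

{"fn": "jog_arm", "kwargs": {
  "moves": [
    {"grip":-1,"translation":[0,1.6,0],"delta_rot":[0,0,0]},
    {"grip":-1,"translation":[0,3.2,0],"delta_rot":[0,0,0]},
    {"grip":-1,"translation":[0,3.2,0],"delta_rot":[0,0,0]}
  ]
}}

```text
t: 23.7
position: [0.4992, 0.0199, 0.1129]
orientation: [-0.0, 0.98, 0.198, -0.0]
wrist_force: [0.5, 0.2, -1.4]
gripper_width: 0.145
grip_force: 50.0
```

```bash
python3 - <<'E'
from h import *
s,p,R=pose();print(p,s["wrist_force"])
y=np.degrees(np.arctan2(R[1,1],R[0,1]));s0=(*p,y);print(y)
plan([(p[0],p[1],.16,y,5),(.5484,-.3643,.16,-98,10),(.5484,-.3643,.105,-98,5)],s0)
E
```

```text
[0.49919813 0.01987794 0.11286821] [ 0.50587159  0.18532034 -1.43489345]
-67.15483602881075
[[0.0, 0.0, -9.4, -0.0], [0.0, 0.0, -18.9, -0.0], [0.0, 0.0, -28.3, -0.0], [0.0, 0.0, -37.7, -0.0], [0.0, 0.0, -47.1, -0.0]]
[[-10.4, 37.3, -0.0, 0.054], [-20.8, 74.6, -0.0, 0.108], [-31.1, 111.9, -0.0, 0.162], [-41.5, 149.3, -0.0, 0.215], [-51.9, 186.6, -0.0, 0.269]]
[[-0.1, 38.7, -0.0, 0.054], [-0.2, 77.5, -0.0, 0.108], [-0.3, 116.2, -0.0, 0.162], [-0.3, 154.9, -0.0, 0.215], [-0.4, 193.7, -0.0, 0.269]]
[[0.0, 0.0, 11.0, -0.0], [0.0, 0.0, 22.0, -0.0], [0.0, 0.0, 33.0, -0.0], [0.0, 0.0, 44.0, -0.0], [0.0, 0.0, 55.0, -0.0]]
```

{"fn": "jog_arm", "kwargs": {
  "moves": [
    {"grip":-1,"translation":[0,0,-9],"delta_rot":[0,0,0]},
    {"grip":-1,"translation":[0,0,-19],"delta_rot":[0,0,0]},
    {"grip":-1,"translation":[0,0,-28],"delta_rot":[0,0,0]},
    {"grip":-1,"translation":[0,0,-38],"delta_rot":[0,0,0]},
    {"grip":-1,"translation":[0,0,-47],"delta_rot":[0,0,0]}
  ]
}}

```text
t: 24.32
position: [0.4996, 0.0197, 0.161]
orientation: [0.0, 0.98, 0.198, 0.0]
wrist_force: [0.0, -0.2, -0.9]
gripper_width: 0.143
grip_force: 50.0
```

{"fn": "jog_arm", "kwargs": {
  "moves": [
    {"grip":-1,"translation":[-10.4,37.3,0],"delta_rot":[0,0,0.054]},
    {"grip":-1,"translation":[-20.8,74.6,0],"delta_rot":[0,0,0.108]},
    {"grip":-1,"translation":[-31,112,0],"delta_rot":[0,0,0.162]},
    {"grip":-1,"translation":[-41.5,149.3,0],"delta_rot":[0,0,0.215]},
    {"grip":-1,"translation":[-52,186.6,0],"delta_rot":[0,0,0.269]}
  ]
}}

```text
t: 24.95
position: [0.5241, -0.1738, 0.1605]
orientation: [0.0, 0.998, 0.064, 0.0]
wrist_force: [-0.1, -0.8, -0.6]
gripper_width: 0.145
grip_force: 50.0
```

{"fn": "jog_arm", "kwargs": {
  "moves": [
    {"grip":-1,"translation":[0,38.7,0],"delta_rot":[0,0,0.054]},
    {"grip":-1,"translation":[-0.2,77.5,0],"delta_rot":[0,0,0.108]},
    {"grip":-1,"translation":[-0.3,116.2,0],"delta_rot":[0,0,0.162]},
    {"grip":-1,"translation":[-0.3,160,0],"delta_rot":[0,0,0.215]},
    {"grip":-1,"translation":[-0.4,193.7,0],"delta_rot":[0,0,0.269]}
  ]
}}

```text
t: 25.58
position: [0.5486, -0.3662, 0.1603]
orientation: [-0.0, 0.997, -0.071, -0.0]
wrist_force: [-0.2, -0.4, 0.0]
gripper_width: 0.146
grip_force: 50.0
```

{"fn": "jog_arm", "kwargs": {
  "moves": [
    {"grip":-1,"translation":[0,0,10],"delta_rot":[0,0,0]},
    {"grip":-1,"translation":[0,0,25],"delta_rot":[0,0,0]},
    {"grip":-1,"translation":[0,0,40],"delta_rot":[0,0,0]},
    {"grip":-1,"translation":[0,0,55],"delta_rot":[0,0,0]},
    {"grip":-1,"translation":[0,0,55],"delta_rot":[0,0,0]}
  ]
}}

```text
t: 26.2
position: [0.5483, -0.3639, 0.1036]
orientation: [-0.001, 0.998, -0.069, -0.001]
wrist_force: [0.6, -0.3, -0.7]
gripper_width: 0.147
grip_force: 50.0
```

```bash
python3 - <<'E'
from h import *
jn=[0]
for i in range(3): c=cam("scene")
save(c,"s6.png",(390,290,490,390),6);np.save("s6.npy",c,allow_pickle=True)
s,p,R=pose();print(p,s["t"],s["wrist_force"],np.degrees(np.arctan2(R[1,1],R[0,1])))
# shank axis: grey strip between red handle and stand: dump red-handle centroid rows
P=c["pixels"].astype(int);m=(P[:,:,0]-P[:,:,1]>50)&(P[:,:,0]-P[:,:,2]>50);m[:300]=0;m[370:]=0;m[:,:410]=0;m[:,:]&=True
for v in range(318,345):
    x=np.nonzero(m[v,420:470])[0]
    if len(x):print(v,x.min()+420,x.max()+420,end="; ")
print("\npred foot",proj(c,p-[0,0,.065]),"handle bottom",proj(c,p-[0,0,.025]),"stand mouth",proj(c,[.5484,-.3643,.03]))
E
```

```text
[ 0.54896119 -0.36463573  0.10573948] 26.35 [-0.48598782  0.35745303 -0.03076165] -97.9682599698834
321 441 442; 322 440 443; 323 440 444; 324 440 444; 325 439 444; 326 439 444; 327 439 443; 328 438 443; 329 438 443; 330 437 442; 331 437 441; 332 437 441; 333 438 440; 334 438 440; 335 439 440; 
pred foot [437.26849888 340.2784182 ] handle bottom [440.69841789 332.08012897] stand mouth [436.09444984 342.4332893 ]
```

{"fn": "jog_arm", "kwargs": {
  "moves": [
    {"grip":-1,"translation":[0,0,6],"delta_rot":[0,0,0]},
    {"grip":-1,"translation":[0,0,9],"delta_rot":[0,0,0]},
    {"grip":-1,"translation":[0,0,12],"delta_rot":[0,0,0]},
    {"grip":-1,"translation":[0,0,14],"delta_rot":[0,0,0]},
    {"grip":-1,"translation":[0,0,14],"delta_rot":[0,0,0]}
  ]
}}

```text
t: 26.98
position: [0.5487, -0.3646, 0.0911]
orientation: [0.0, 0.998, -0.07, -0.0]
wrist_force: [0.2, 0.2, -0.5]
gripper_width: 0.143
grip_force: 50.0
```

{"fn": "jog_arm", "kwargs": {
  "moves": [
    {"grip":-1,"translation":[0,0,2],"delta_rot":[0,0,0]},
    {"grip":-1,"translation":[0,0,4],"delta_rot":[0,0,0]},
    {"grip":-1,"translation":[0,0,6],"delta_rot":[0,0,0]},
    {"grip":-1,"translation":[0,0,6],"delta_rot":[0,0,0]}
  ]
}}

```text
t: 27.48
position: [0.5489, -0.3647, 0.0851]
orientation: [0.0, 0.998, -0.07, 0.0]
wrist_force: [4.3, -3.0, -0.8]
gripper_width: 0.15
grip_force: 50.0
```

{"fn": "jog_arm", "kwargs": {
  "moves": [
    {"grip":-1,"translation":[0.6,0.3,2],"delta_rot":[0,0,0]},
    {"grip":-1,"translation":[0.6,0.3,4],"delta_rot":[0,0,0]},
    {"grip":-1,"translation":[0.6,0.3,7],"delta_rot":[0,0,0]},
    {"grip":-1,"translation":[0.6,0.3,7],"delta_rot":[0,0,0]}
  ]
}}

```text
t: 27.98
position: [0.5492, -0.3649, 0.0777]
orientation: [-0.0, 0.998, -0.07, -0.0]
wrist_force: [2.4, -2.0, -2.2]
gripper_width: 0.145
grip_force: 50.0
```

{"fn": "jog_arm", "kwargs": {
  "moves": [
    {"grip":-1,"translation":[0.3,0.2,2],"delta_rot":[0,0,0]},
    {"grip":-1,"translation":[0.3,0.2,4],"delta_rot":[0,0,0]},
    {"grip":-1,"translation":[0.3,0.2,6],"delta_rot":[0,0,0]},
    {"grip":-1,"translation":[0.3,0.2,6],"delta_rot":[0,0,0]}
  ]
}}

```text
t: 28.48
position: [0.5494, -0.3651, 0.0719]
orientation: [-0.0, 0.998, -0.07, -0.0]
wrist_force: [0.5, -0.7, -0.6]
gripper_width: 0.147
grip_force: 50.0
```

{"fn": "jog_arm", "kwargs": {
  "moves": [
    {"grip":-1,"translation":[0,0,1],"delta_rot":[0,0,0]},
    {"grip":-1,"translation":[0,0,2],"delta_rot":[0,0,0]},
    {"grip":-1,"translation":[0,0,2],"delta_rot":[0,0,0]}
  ]
}}

```text
t: 28.85
position: [0.5495, -0.3652, 0.0703]
orientation: [0.0, 0.998, -0.07, 0.0]
wrist_force: [-0.4, 0.2, 0.8]
gripper_width: 0.146
grip_force: 50.0
```

{"fn": "jog_arm", "kwargs": {
  "moves": [
    {"grip":-0.4,"translation":[0,0,0],"delta_rot":[0,0,0]},
    {"grip":0,"translation":[0,0,0],"delta_rot":[0,0,0]},
    {"grip":0,"translation":[0,0,0],"delta_rot":[0,0,0]},
    {"grip":0,"translation":[0,0,0],"delta_rot":[0,0,0]},
    {"grip":0,"translation":[0,0,0],"delta_rot":[0,0,0]}
  ]
}}

```text
t: 29.48
position: [0.5495, -0.3652, 0.0701]
orientation: [0.0, 0.998, -0.07, -0.0]
wrist_force: [-0.1, -0.3, -0.6]
gripper_width: 0.5
grip_force: 0.0
```

{"fn": "jog_arm", "kwargs": {
  "moves": [
    {"grip":0,"translation":[0,0,-15],"delta_rot":[0,0,0]},
    {"grip":0,"translation":[0,0,-40],"delta_rot":[0,0,0]},
    {"grip":0,"translation":[0,0,-70],"delta_rot":[0,0,0]},
    {"grip":0,"translation":[0,0,-100],"delta_rot":[0,0,0]},
    {"grip":0,"translation":[0,0,-130],"delta_rot":[0,0,0]}
  ]
}}

```text
t: 30.1
position: [0.5495, -0.3652, 0.2025]
orientation: [0.0, 0.998, -0.07, 0.0]
wrist_force: [0.7, 0.2, 0.4]
gripper_width: 0.501
grip_force: 0.0
```

```bash
python3 - <<'E'
from h import *
for i in range(4): c=cam("scene")
s,p,R=pose();print(p,s["t"],s["wrist_force"])
P=c["pixels"][:,:,::-1]
A=cv2.resize(P[300:400,400:500],(400,400),interpolation=cv2.INTER_CUBIC);B=cv2.resize(P[177:277,271:371],(400,400),interpolation=cv2.INTER_CUBIC)
cv2.imwrite("pics/s7.png",np.hstack([A,B]));np.save("s7.npy",c,allow_pickle=True)
E
```

```text
[ 0.54952656 -0.36519196  0.20066955] 30.3 [-0.16363237 -0.20805225 -1.15300859]
```

View pics/s7.png

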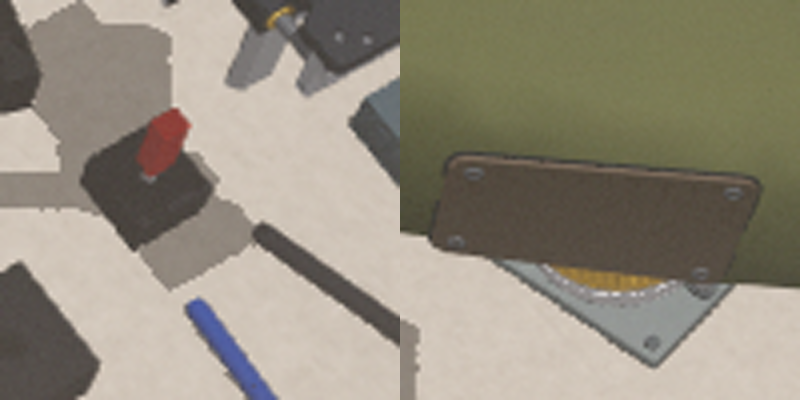

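The bar stands upright in its stand at crop (160,140), with the gripper clear. The arm hides the collar in this view.

```bash
python3 -c "
from h import *
print(sign_off())"
```

```text
the job is handed in; nothing more can be done
None
```

Handed in at about 30 s: the collar is screwed down about 205° and held a 13.9 N static push without slipping, so I take the glass as clamped, though an earlier quick step may briefly have pushed harder, unrecorded. The bar is back upright in its stand, and on the first insertion it missed the hole, pressing the collar top with about 50 N at the wrist and turning it back a few degrees.

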